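Present the spare filter plate to the inspection lamp

TASK

Throw the inspection lamp's toggle switch fully over, then swing the flap of the grey spares case right up until it stands open by itself, and draw the filter plate up out of its guides. Finish still holding the plate in the gripper, upright and still, with its mesh square to the lamp's white panel, about 5 cm in front of the panel's middle and touching nothing else. Leave the lamp on and the flap open, and do not disturb the other parts on the ledge.

Things in the scene. Friction and masses are not known exactly. Their poses are not given: they have to be found in the camera images.
- lamp: Inspection lamp, fixed to the ledge: flat grey base 110 (its x) x 240 (its y) x 20 mm high. Origin: centre of the underside. On it stands an upright panel, 14 mm thick, 150 mm wide, from 20 to 120 mm above the ledge, centred at x = -40 mm, y = -40 mm, with its white front facing the lamp's +x. The toggle stands on the base beside the panel, at x = 5 mm, y = 85 mm. The lamp and the case may stand on either side of the ledge, each turned by up to 0.35 rad.
- lamp_panel (a point): Centre of the panel's white front face, 70 mm above the ledge; axes as the lamp's: +x is the way the panel faces (away from it, roughly away from the robot), y along the panel, z up.
- toggle (a joint): Chunky black toggle on the lamp base, angle in rad: 0 off (leaning 0.5 rad to the lamp's -x), 1.0 on (leaning 0.5 rad to the lamp's +x, its stop). Its pivot is 42 mm above the ledge at lamp x = 5, y = 85 mm, along the lamp's y; the bat is 50 mm long with a ball end 26 mm in diameter. The housing below is 70 x 50 mm, its top 45 mm above the ledge. It may start up to 0.2 from off, stays where it is left, and moves at a push of 1 to 2 N.
- toggle_tip (a point): Centre of the ball at the tip of the toggle's bat, about 86 mm above the ledge; axes turn with the bat.
- case: Grey spares case, fixed, open-topped box 160 (its x) x 130 (its y) x 105 mm high, walls and floor 6 mm, closed by the flap. Origin: centre of the underside; z up. The flap's hinge runs along y on the +x rim, its grip is near the -x rim. Inside, the filter plate stands on the floor at x = -15 mm, y = 0, lying along x, its two ends in guides 45 mm tall with about 2 mm of play; draw it straight up.
- flap (a joint): Flap angle in rad: 0 shut, pi/2 standing upright, 1.9 its far stop. It may start up to 0.1 ajar. Hinge friction (0.28 Nm, some 3 N at the grip) keeps it where it is left at any angle.
- flap_hinge (a point): Middle of the flap's hinge line, on the case's +x rim, 80 mm along the case's +x from its origin, 105 mm above the ledge; axes turn with the flap.
- flap_grip (a point): Centre of the flap's grip, a cross-bar 16 mm in diameter and 24 mm long lying along the hinge direction (case y), on a 10 mm stem in its middle; its centre stands 35 mm above the top of the flap. With the flap shut it lies 140 mm from the hinge towards the case's -x and 40 mm above the hinge. Pinched by its two end faces it can turn between the pads as the flap swings.
- plate: Steel filter plate (about 0.16 kg, loose): framed mesh 90 mm long (its x), 8 mm thick (its y), 65 mm tall, with a pull tab on the middle of its top edge, 32 mm long, 10 mm thick and 26 mm tall, 91 mm tall in all. Origin: centre of the lower edge; z up. Hidden under the flap at the start, its top 8 mm below the case's rim.
- plate_center (a point): Centre of the plate's mesh, 32.5 mm above its lower edge; axes as the plate's.
- valve: Bystander, loose: copper accumulator valve, an upright turned body 48 mm in diameter, 82 mm tall. Origin: centre of the underside.
- fitting_a: Bystander, loose: blue hydraulic fitting, upright, 36 mm across, 50 mm tall. Origin: centre of the underside.
- fitting_b: Bystander, loose: blue hydraulic fitting, upright, 36 mm across, 50 mm tall. Origin: centre of the underside.
- restrictor: Bystander, loose: bronze restrictor block, 50 x 40 x 35 mm. Origin: centre of the underside.
- lock_ring: Bystander, loose: flat dark steel ring, 52 mm outside, 32 mm inside, 12 mm high. Origin: centre of the underside.
- flange: Bystander, loose: aluminium flange, 70 mm in diameter, 32 mm tall. Origin: centre of the underside.
- plug: Bystander, loose: brass plug, 40 mm in diameter, 36 mm tall. Origin: centre of the underside.

How it is judged:
On the way, in this order (a step that is already met when the one before it is completed fails the run):
1. the toggle is thrown over, the flap still down (value of joint toggle above 0.8 rad and value of joint flap below 0.3 rad), for 0.2 s.
2. the flap stands open, the gripper off it, the plate still in its guides (value of joint flap above 1.4 rad and contact force between each of the arm, the fingers and flap below 0.3 N and z of plate in the frame of case below 0.03 m), for 0.2 s.
3. the plate is drawn clear above the case's rim, in the gripper (z of plate in the frame of case above 0.105 m and contact force between the fingers and plate above 1 N), for 0.2 s.
At the end, for the whole second after the job is handed in: Gripper holds the plate (over 1 N) still, upright and square to the panel within 0.2 rad, mesh centre 20 to 85 mm in front of the panel's face, within 35 mm sideways, 30 mm below to 35 mm above its centre; plate and robot off the lamp; toggle past 0.8 rad, flap past 1.4 rad (contact force between the fingers and plate above 1 N and value of joint toggle above 0.8 rad and value of joint flap above 1.4 rad and x of plate_center in the frame of lamp_panel between 0.02 and 0.085 m and y of plate_center in the frame of lamp_panel between -0.035 and 0.035 m and z of plate_center in the frame of lamp_panel between -0.03 and 0.035 m and angle between plate's own z axis and vertical below 0.2 rad and angle between the y axis of plate and the x axis of lamp_panel, either way round below 0.2 rad and linear speed of plate below 0.02 m/s and angular speed of plate below 0.15 rad/s and contact force between plate and lamp below 0.1 N and contact force between each of the fingers, the arm and lamp below 0.3 N); the arm keeps its last pose, push and grip.
It fails at once if a bystander is pushed more than 30 mm (distance of any of valve, fitting_a, fitting_b, restrictor, lock_ring, flange, plug from where it was at the start of the episode above 0.03 m).
It also fails if it takes over 72 s, if anything falls off the work surface, if the arm or the gripper's body presses on something with over 40 N, if the wrist force passes 120 N, or if a joint passes its speed limit or range.

ROBOT

A 7-joint arm with a two-finger parallel gripper is mounted at the origin on the work surface. World frame = base frame: x ahead of the robot, y to its left, z up, the work surface at z = 0. Lengths are in m, angles in rad, forces in N, time in s.
With the tool pointing down it reaches from about 0.4 to 0.85 m from the base axis. Payload 10.4 kg.
Tool frame: the origin (TCP) lies on the mounting face of the last link; the fingertips stand r.tips_ahead ahead of it and the grasp point (between the pads) lies 164 mm ahead of it (r.tips_ahead is the distance from the TCP to the fingertips, in m); z points along the fingers, y is the line along which they close (so a half turn about z gives the same grasp; the last joint's range is limited). The gripper opens to 87 mm and grips with 3 to 60 N. Pads are 19 mm wide; open, the fingers measure 117 mm over their backs; the gripper's body (75 mm by 190 mm) begins 51 mm behind the grasp point.
Start: joints at [-1.302, 0.332, -0.065, 1.46, 0.022, 1.35, -0.088], TCP at [0.18, 0.599, 0.405] pointing down, gripper open.
Joint ranges: [-2.6, 2.6], [-0.5, 2.12], [-1.47, 1.34], [0.16, 2.42], [-1.27, 4.41], [0.06, 2.06], [-2.6, 2.6]. Speed limits (rad/s): [2.22, 2.22, 2.79, 2.79, 3.14, 3.14, 3.14].

INTERFACE

Orientations are given as a unit quaternion [x, y, z, w].
In Python, from bench import telemetry, imaging, job, r gives the robot as it stands.
- The arm moves only by the tool move_arm, never from a script. Its argument "steps" is a list of rows, each an object of numbers: "dx", "dy", "dz": the shift along the tool's x, y, z in cm; "spin": the turn about the tool's z in rad. In form: [{"dx": .., "dy": .., "dz": .., "spin": ..}, ...]. A call has 1 to 12 rows; each row shifts and turns the commanded pose from where the row before left it, along the tool's axes as they then stand; what a row does not reach is not made up. A row lasts 1/10 s, in which the tool goes at most 50 mm and 8.59 degrees, less where a joint would pass 70% of its speed; a pose out of reach is approached as far as the arm can. A call with a gripper value outside its range is refused whole. "claw" is the finger opening in cm, from 0 to 8.7, set as the call begins (left out, the last holds). The fingers move at their own pace and stop on an object; "squeeze" is the grip in N (left out, the last holds). Time passes only in rows, so rows that do not move let the fingers close. It gives the time, the measured TCP pose, the force, the opening and the grip force at its end, in the units of the state.
- telemetry.read_state(): the state, without advancing time (a new reading comes with each control period).
- imaging.camera(name): name is "scene" or "top" or "wrist"; returns a dict with "img" (480x640x3 uint8, red, green, blue), "camera_matrix" (3x3 intrinsics, pixels), "D" ([k1, k2, p1, p2, k3] as OpenCV has them; the pictures are not rectified), "R" (3x3) and "t" (3): a world point X has camera coordinates R X + t. Camera axes: x right, y down, z forward; pixel columns grow to the right and rows downward; lengths in m; the calibration is good to about 2 mm. A picture is of the moment at which its call begins. There is no depth.
- job.close_job(): hands the job in; it is judged then, once.
The state is a dict: "time": time; "joint_positions": joint angles; "joint_vel": joint speeds; "joint_torque": joint torques, N m; "ee_pos": TCP position; "eef_rot": TCP orientation; "ft_force": force on the tool from outside, world axes, zero at the start; "torque": the same for the moment, N m; "width": finger opening in m; "grip_force": force on a finger pad.
Only numpy, scipy, OpenCV 4.12 (cv2) and the standard library are available. Lean on these libraries where they do the work, as an engineer would, in place of code of your own. Each camera call takes 0.05 s, during which the arm holds its last target. There are 200 camera calls.

## Working session

There is one attempt and no reset: what is moved stays moved. The work goes in short steps, Python scripts to look and compute and a tool call to move; the robot and the scene stay as the last step left them, time stands still between calls to the robot, and variables do not carry over. Pictures are saved under pics/ and viewed, at most 10 in all, crops included, and the job is handed in when it is done.

Besides the shell and the picture viewer there is one more tool, called after ">>>" as name(argument=value, ...), one argument or row to a line, values as JSON. move_arm: Moves the arm, as the interface text tells. Its arguments: {"type":"object","properties":{"steps":{"type":"array","items":{"type":"object","properties":{"dx":{"type":"number"},"dy":{"type":"number"},"dz":{"type":"number"},"spin":{"type":"number"}}}},"claw":{"type":"number"},"squeeze":{"type":"number"}},"required":["steps"]}

```bash
ls; mkdir -p pics
python3 - <<'E'
from bench import telemetry, imaging, job, r
import cv2,numpy as np
s=telemetry.read_state();print({k:np.round(v,3) for k,v in s.items()}, r.tips_ahead)
for n in("scene","top"):
    c=imaging.camera(n);cv2.imwrite(f"pics/{n}0.png",c["img"][...,::-1]);np.savez(f"{n}0.npz",**c)
    print(n,c["camera_matrix"].tolist(),c["D"],np.round(c["R"],3).tolist(),c["t"])
E
```

```text
pics
{'time': np.float64(0.0), 'joint_positions': array([-1.302,  0.333, -0.065,  1.461,  0.022,  1.35 , -0.088]), 'joint_vel': array([-0.   , -0.   , -0.001,  0.001, -0.   ,  0.   , -0.   ]), 'joint_torque': array([-0.0000e+00, -6.2323e+01,  2.5000e-02, -3.8992e+01, -6.1000e-02,
        3.9000e-02,  0.0000e+00]), 'ee_pos': array([0.18 , 0.598, 0.404]), 'eef_rot': array([ 0.145,  0.989, -0.001, -0.   ]), 'ft_force': array([-0.808, -0.197,  0.453]), 'torque': array([-0.017, -0.082,  0.028]), 'grip_force': np.float64(0.0), 'width': np.float64(0.087)} 0.1822
scene [[546.8297150731984, 0.0, 315.08501795507914], [0.0, 546.8297150731984, 242.9527456001927], [0.0, 0.0, 1.0]] [-0.04981349  0.          0.          0.          0.        ] [[0.088, 0.996, -0.021], [0.63, -0.072, -0.773], [-0.772, 0.055, -0.634]] [-0.04395323 -0.27915275  2.00290626]
top [[462.4373226174895, 0.0, 317.0505334104897], [0.0, 462.4373226174895, 240.22686918917339], [0.0, 0.0, 1.0]] [-0.08989468  0.          0.          0.          0.        ] [[0.028, -1.0, -0.003], [-0.995, -0.028, -0.099], [0.098, 0.006, -0.995]] [-0.0259223   0.58251498  1.3448435 ]
```

View pics/scene0.png

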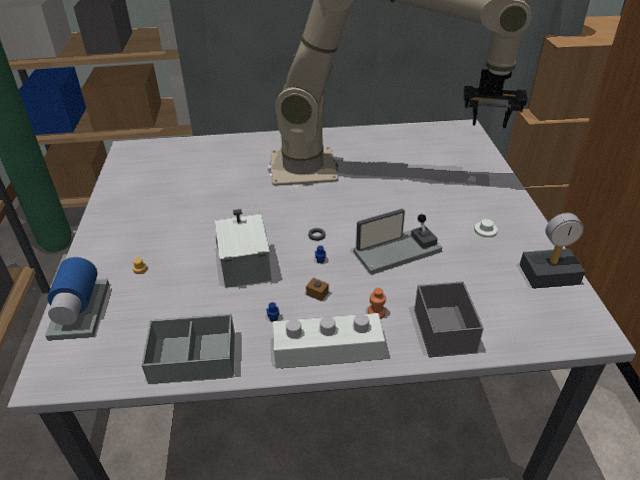

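View pics/top0.png

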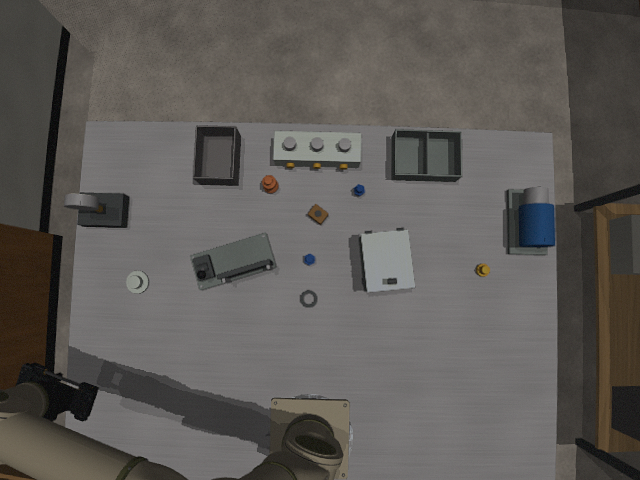

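The lamp is at about (235,262) in top, on the robot's left. The case is at about (387,262), on the right, with its grip at (390,281) towards the robot. I'll make one enlarged crop of both views.

Run:
```python
import cv2,numpy as np
a=cv2.imread("pics/top0.png")[225:300,180:430];b=cv2.imread("pics/scene0.png")[200:290,205:455]
f=lambda i:cv2.resize(i,None,fx=3.2,fy=3.2,interpolation=cv2.INTER_CUBIC)
cv2.imwrite("pics/crop1.png",np.vstack([f(a),f(b)]))
```

```text
(no output)
```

View pics/crop1.png

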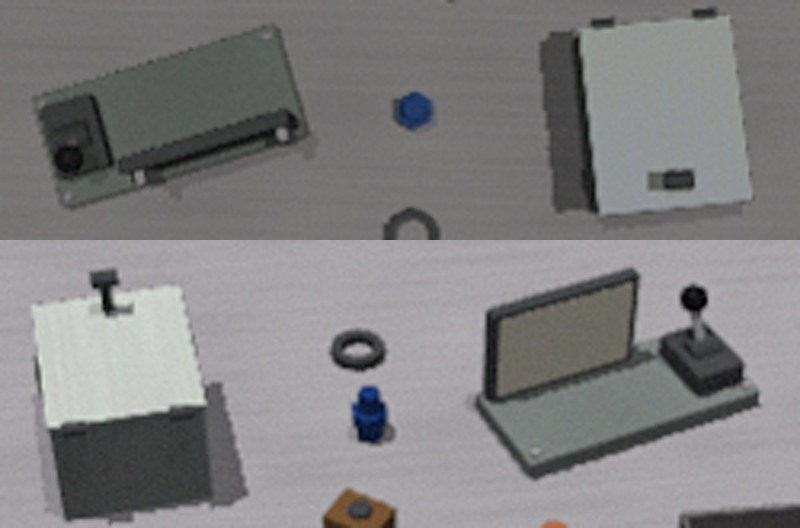

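The top crop shows the ball at (68,158) and the grip bar at (680,180). The scene crop shows the ball at (694,298) and the grip bar at (103,277). The base and flap corners are clear in both, so I'll fit from those.

```bash
cat > h.py <<'E'
import numpy as np,cv2
from scipy.optimize import least_squares
from scipy.spatial.transform import Rotation as Ro
def proj(c,X): return cv2.projectPoints(np.array(X,float).reshape(-1,3),cv2.Rodrigues(c["R"])[0],c["t"],c["camera_matrix"],c["D"])[0][:,0]
def tri(cs,ps):
    f=lambda X:np.concatenate([proj(c,X)[0]-p for c,p in zip(cs,ps)])
    s=least_squares(f,[.5,0,.1]);return s.x,s.fun
def fit(cs,obs,x0):  # obs: (cam idx, pixel, local point)
    def w(p,l): return Ro.from_euler('z',p[2]).apply(l)+[p[0],p[1],0]
    f=lambda p:np.concatenate([proj(cs[i],w(p,l))[0]-q for i,q,l in obs])
    s=least_squares(f,x0,loss='soft_l1');return s.x,np.round(f(s.x),1)
E
python3 - <<'E'
from h import *
T=np.load("top0.npz");S=np.load("scene0.npz");cs=[T,S]
t=lambda u,v:np.array([180+u/3.2,225+v/3.2])-.35
s=lambda u,v:np.array([205+u/3.2,200+(v-240)/3.2])-.35
m=lambda *a:np.array(a)/1000
L=[(0,t(33,97),m(55,120,20)),(0,t(276,24),m(55,-120,20)),(0,t(310,134),m(-55,-120,20)),(0,t(70,207),m(-55,120,20)),
(1,s(478,398),m(-55,-120,20)),(1,s(530,465),m(55,-120,20)),(1,s(757,393),m(55,120,20)),(1,s(500,308),m(-33,-115,120)),(1,s(637,270),m(-33,35,120))]
p,e=fit(cs,L,[.5,.2,.2]);print("lamp",p.round(4),e)
b,e=tri(cs,[t(68,158),s(694,298)]);print("ball",b.round(4),e.round(1),"local",Ro.from_euler('z',-p[2]).apply(b-[p[0],p[1],0]).round(4))
R=Ro.from_euler('z',p[2]);print("panel",R.apply(m(-33,-40,70))+[p[0],p[1],0])
C=[(0,t(580,28),m(80,65,110)),(0,t(728,14),m(80,-65,110)),(0,t(752,200),m(-80,-65,110)),(0,t(600,214),m(-80,65,110)),
(1,s(33,306),m(-80,-65,110)),(1,s(183,287),m(-80,65,110)),(1,s(205,403),m(80,65,110)),(1,s(50,427),m(80,-65,110)),(1,s(65,518),m(80,-65,0)),(1,s(212,505),m(80,65,0))]
p,e=fit(cs,C,[.5,-.2,0]);print("case",p.round(4),e)
b,e=tri(cs,[t(680,180),s(103,277)]);print("grip",b.round(4),e.round(1),"local",Ro.from_euler('z',-p[2]).apply(b-[p[0],p[1],0]).round(4))
for n,q in dict(fitA=(309,259),ring=(308,298),flange=(137,282),restr=(317,214),plug=(482,270),valve=(270,184),fitB=(359,190)).items():
    z=.03
    f=lambda X:proj(T,[X[0],X[1],z])[0]-q
    print(n,least_squares(f,[.5,0]).x.round(3))
E
```

```text
lamp [0.515  0.2408 0.3282] [-0.4  0.1 -0.1 -0.6 -0.2  0.1 -2.   0.9 -2.  -1.5 -0.5  0.4  0.7 -0.6
 -3.   3.3  0.5  1.7]
ball [0.4715 0.3174 0.089 ] [-0.1 -0.  -0.1  0. ] local [-0.0165  0.0866  0.089 ]
panel [0.49667318 0.19224858 0.07      ]
case [ 0.5239 -0.2066  0.121 ] [ 0.1  0.8 -0.2  0.9 -1.4 -0.3 -0.3 -0.2  0.6  2.1 -1.5  1.7 -0.5  0.
 -0.6 -0.2 -0.1  1.3  0.3 -2. ]
grip [ 0.4667 -0.2145  0.1545] [-0. -0. -0. -0.] local [-0.0577 -0.0009  0.1545]
fitA [0.526 0.013]
ring [0.412 0.012]
flange [0.442 0.525]
restr [ 0.662 -0.007]
plug [ 0.508 -0.504]
valve [0.749 0.137]
fitB [ 0.738 -0.131]
```

>>> move_arm(
  steps=[
    {"spin": -0.124},
    {"spin": -0.124},
    {"spin": -0.124},
    {"spin": -0.124},
    {"spin": -0.124},
  ],
  claw=0,
)

```text
$.steps[0]: bad value
```

>>> move_arm(
  steps=[
    {"dx": -1.42, "dy": -3.6},
    {"dx": -1.42, "dy": -3.6},
    {"dx": -1.42, "dy": -3.6},
    {"dx": -1.42, "dy": -3.6},
    {"dx": -1.42, "dy": -3.6},
    {"dx": -1.42, "dy": -3.6},
    {"dx": -1.42, "dy": -3.6},
    {"dx": -1.42, "dy": -3.6},
    {"dx": -1.42, "dy": -3.6},
    {"dx": -1.42, "dy": -3.6},
    {},
    {},
  ],
)

```text
$.steps[0]: bad value
```

```bash
cat >> h.py <<'E'
def go(x,y,z,yaw):  # grasp-point target, tool-x yaw in deg (mod 360) -> remaining shift in tool axes after the spin (cm), spin
    from bench import telemetry
    s=telemetry.read_state();M=Ro.from_quat(s["eef_rot"]).as_matrix();p=s["ee_pos"]
    psi=np.degrees(np.arctan2(M[1,0],M[0,0]));sp=-np.radians((yaw-psi+180)%360-180)
    a=np.radians(yaw);d=np.array([x,y,z+.164])-p
    print("grasp",(p-[0,0,.164]).round(4),"psi",psi.round(2),"tilt",M[:,2].round(3),"| dx dy dz",np.round([100*(d[0]*np.cos(a)+d[1]*np.sin(a)),100*(d[0]*np.sin(a)-d[1]*np.cos(a)),-100*d[2]],2),"spin",round(sp,3),"F",s["ft_force"].round(1),"w",s["width"].round(4),s["grip_force"].round(1),"j7",s["joint_positions"].round(2),"t",s["time"].round(1))
def snap(n,f):
    from bench import imaging
    c=imaging.camera(n);np.savez(f,**c);cv2.imwrite(f"pics/{f}.png",c["img"][...,::-1]);return c
E
python3 - <<'E'
from h import *
go(.4305,.3029,.075+.018,198.8)
snap("wrist","w1")
E
```

```text
Traceback (most recent call last):
  File "h.py", line 17, in go
    print("grasp",(p-[0,0,.164]).round(4),"psi",psi.round(2),"tilt",M[:,2].round(3),"| dx dy dz",np.round([100*(d[0]*np.cos(a)+d[1]*np.sin(a)),100*(d[0]*np.sin(a)-d[1]*np.cos(a)),-100*d[2]],2),"spin",round(sp,3),"F",s["ft_force"].round(1),"w",s["width"].round(4),s["grip_force"].round(1),"j7",s["joint_positions"].round(2),"t",s["time"].round(1))
                                                                                                                                                                                                                                                   ^^^^^^^^^^^^^^^^
AttributeError: 'float' object has no attribute 'round'
```

```bash
sed -i 's/s\["width"\].round(4),s\["grip_force"\].round(1)/round(float(s["width"]),4),round(float(s["grip_force"]),1)/;s/s\["time"\].round(1)/round(float(s["time"]),1)/' h.py
```

>>> move_arm(
  steps=[
    {"dx": 0, "dy": 0, "dz": 0, "spin": -0.124},
    {"dx": 0, "dy": 0, "dz": 0, "spin": -0.124},
    {"dx": 0, "dy": 0, "dz": 0, "spin": -0.124},
    {"dx": 0, "dy": 0, "dz": 0, "spin": -0.124},
    {"dx": 0, "dy": 0, "dz": 0, "spin": -0.124},
  ],
  claw=0,
)

```text
time: 0.6
ee_pos: [0.1798, 0.5985, 0.4043]
eef_rot: [-0.166, 0.986, -0.0, -0.0]
ft_force: [-0.7, 0.4, -1.0]
width: 0.055
grip_force: 0.0
```

>>> move_arm(
  steps=[
    {"dx": -1.42, "dy": -3.6, "dz": 0, "spin": 0},
    {"dx": -1.42, "dy": -3.6, "dz": 0, "spin": 0},
    {"dx": -1.42, "dy": -3.6, "dz": 0, "spin": 0},
    {"dx": -1.42, "dy": -3.6, "dz": 0, "spin": 0},
    {"dx": -1.42, "dy": -3.6, "dz": 0, "spin": 0},
    {"dx": -1.42, "dy": -3.6, "dz": 0, "spin": 0},
    {"dx": -1.42, "dy": -3.6, "dz": 0, "spin": 0},
    {"dx": -1.42, "dy": -3.6, "dz": 0, "spin": 0},
    {"dx": -1.42, "dy": -3.6, "dz": 0, "spin": 0},
    {"dx": -1.42, "dy": -3.6, "dz": 0, "spin": 0},
    {"dx": 0, "dy": 0, "dz": 0, "spin": 0},
    {"dx": 0, "dy": 0, "dz": 0, "spin": 0},
  ],
)

```text
time: 1.8
ee_pos: [0.4306, 0.3029, 0.4045]
eef_rot: [-0.162, 0.987, -0.0, -0.0]
ft_force: [0.2, 0.7, 1.1]
width: 0.0006
grip_force: 0.0
```

Run:
```python
from h import *
go(.4305,.3029,.075+.018,198.8)
c=snap("wrist","w1");print(proj(c,[[.4715,.3174,.089],[.4967,.1922,.07]]).round(0).tolist())
```

```text
grasp [0.4306 0.3029 0.2405] psi -161.31 tilt [-0.001 -0.    -1.   ] | dx dy dz [1.000e-02 0.000e+00 1.475e+01] spin -0.002 F [0.2 0.7 1.1] w 0.0006 0.0 j7 [-0.79  0.11  0.1   1.73 -0.01  1.3   1.21] t 1.8
[[316.0, 278.0], [179.0, 254.0]]
```

View pics/w1.png

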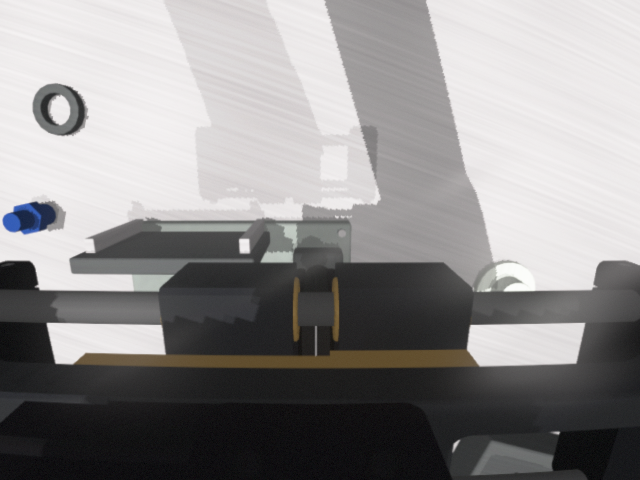

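The picture shows the fingers over the spot behind the ball, which is visible at about (317,255), and the panel at about (180,240). This agrees with the fit, so I'll descend.

>>> move_arm(
  steps=[
    {"dx": 0, "dy": 0, "dz": 3.7, "spin": 0},
    {"dx": 0, "dy": 0, "dz": 3.7, "spin": 0},
    {"dx": 0, "dy": 0, "dz": 3.7, "spin": 0},
    {"dx": 0, "dy": 0, "dz": 3.65, "spin": 0},
    {"dx": 0, "dy": 0, "dz": 0, "spin": 0},
    {"dx": -1, "dy": 0, "dz": 0, "spin": 0},
    {"dx": -1, "dy": 0, "dz": 0, "spin": 0},
    {"dx": -1, "dy": 0, "dz": 0, "spin": 0},
    {"dx": -1, "dy": 0, "dz": 0, "spin": 0},
    {"dx": -1, "dy": 0, "dz": 0, "spin": 0},
    {"dx": 0, "dy": 0, "dz": 0, "spin": 0},
  ],
)

```text
time: 2.95
ee_pos: [0.479, 0.32, 0.2575]
eef_rot: [-0.163, 0.987, 0.0, 0.001]
ft_force: [-0.1, -0.2, -0.1]
width: 0.0005
grip_force: 0.0
```

>>> move_arm(
  steps=[
    {"dx": -0.5, "dy": 0, "dz": 0, "spin": 0},
    {"dx": -0.5, "dy": 0, "dz": 0, "spin": 0},
    {"dx": -0.3, "dy": 0, "dz": 0, "spin": 0},
    {"dx": 0, "dy": 0, "dz": 0, "spin": 0},
    {"dx": 0, "dy": 0, "dz": 0, "spin": 0},
  ],
)

```text
time: 3.45
ee_pos: [0.4899, 0.3239, 0.2572]
eef_rot: [-0.163, 0.987, 0.0, 0.0]
ft_force: [-0.1, -0.1, 0.3]
width: 0.0003
grip_force: 0.0
```

Run:
```python
from h import *
go(.4305,.3029,.075+.018,198.8)
c=snap("scene","s1");i=c["img"][195:275,340:460,::-1];cv2.imwrite("pics/s1c.png",cv2.resize(i,None,fx=6,fy=6,interpolation=2))
R=Ro.from_euler('z',.3282)
for a in(.7,.8,1.0):print(a,((proj(c,R.apply([.005+.05*np.sin(a-.5),.085,.042+.05*np.cos(a-.5)])+[.515,.2408,0])-[340,195])*6).round(0))
```

```text
grasp [0.4899 0.3239 0.0932] psi -161.2 tilt [ 0.  0. -1.] | dx dy dz [ 6.3  -0.07  0.02] spin 0.0 F [-0.1 -0.1  0.3] w 0.0003 0.0 j7 [-0.75  0.37  0.11  1.74 -0.05  1.04  1.27] t 3.5
0.7 [[521. 170.]]
0.8 [[527. 177.]]
1.0 [[536. 194.]]
```

View pics/s1c.png

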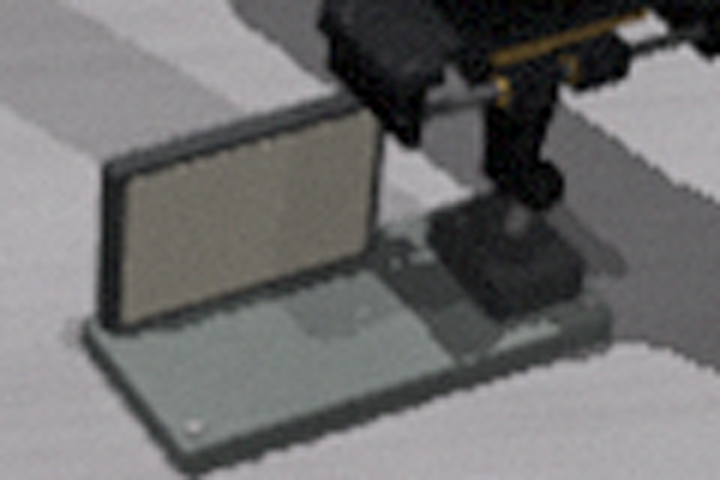

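The ball is now at (543,183) in the crop, which is most of the way over at roughly 0.85 rad. I'll push on to the stop.

>>> move_arm(
  steps=[
    {"dx": -0.2, "dy": 0, "dz": 0, "spin": 0},
    {"dx": -0.2, "dy": 0, "dz": 0, "spin": 0},
    {"dx": 0, "dy": 0, "dz": 0, "spin": 0},
  ],
)

```text
time: 3.8
ee_pos: [0.4937, 0.3253, 0.2571]
eef_rot: [-0.163, 0.987, 0.0, -0.0]
ft_force: [-0.9, -1.0, -1.6]
width: 0.0003
grip_force: 0.5
```

>>> move_arm(
  steps=[
    {"dx": -0.2, "dy": 0, "dz": 0, "spin": 0},
    {"dx": 0, "dy": 0, "dz": 0, "spin": 0},
    {"dx": 0, "dy": 0, "dz": 0, "spin": 0},
  ],
)

```text
time: 4.1
ee_pos: [0.4953, 0.3258, 0.257]
eef_rot: [-0.163, 0.987, -0.0, -0.0]
ft_force: [-3.2, -0.6, -0.6]
width: 0.0002
grip_force: 1.9
```

>>> move_arm(
  steps=[
    {"dx": -0.2, "dy": 0, "dz": 0, "spin": 0},
    {"dx": 0, "dy": 0, "dz": 0, "spin": 0},
    {"dx": 0, "dy": 0, "dz": 0, "spin": 0},
  ],
)

```text
time: 4.4
ee_pos: [0.4962, 0.3262, 0.2568]
eef_rot: [-0.164, 0.987, -0.001, -0.002]
ft_force: [-11.5, -5.5, 5.1]
width: 0.0004
grip_force: 5.9
```

>>> move_arm(
  steps=[
    {"dx": -0.2, "dy": 0, "dz": 0, "spin": 0},
    {"dx": 0, "dy": 0, "dz": 0, "spin": 0},
    {"dx": 0, "dy": 0, "dz": 0, "spin": 0},
  ],
)

```text
time: 4.7
ee_pos: [0.497, 0.3267, 0.2567]
eef_rot: [-0.164, 0.986, -0.001, -0.004]
ft_force: [-18.8, -8.8, 10.5]
width: 0.0006
grip_force: 10.1
```

The force climbs to about 20 N, so it is at the stop. I'll back off, lift, and go above the flap grip.

>>> move_arm(
  steps=[
    {"dx": 2, "dy": 0, "dz": 0, "spin": 0},
    {"dx": 2, "dy": 0, "dz": 0, "spin": 0},
    {"dx": 1, "dy": 0, "dz": -4, "spin": 0},
    {"dx": 0, "dy": 0, "dz": -4.5, "spin": 0},
    {"dx": 0, "dy": 0, "dz": -4.5, "spin": 0},
    {"dx": 0, "dy": 0, "dz": -2, "spin": 0.104},
    {"dx": 0, "dy": 0, "dz": 0, "spin": 0.104},
    {"dx": 0, "dy": 0, "dz": 0, "spin": 0},
  ],
  claw=6,
)

```text
time: 5.5
ee_pos: [0.4524, 0.311, 0.4084]
eef_rot: [-0.059, 0.998, 0.001, 0.001]
ft_force: [0.7, -0.3, -1.9]
width: 0.0556
grip_force: 0.0
```

Run:
```python
from h import *
go(.4667,-.2145,.25,186.9)
```

```text
grasp [0.4524 0.311  0.2444] psi -173.23 tilt [ 0.003  0.002 -1.   ] | dx dy dz [  4.9  -52.34  -0.56] spin -0.002 F [ 0.7 -0.3 -1.9] w 0.0556 0.0 j7 [-0.8   0.16  0.13  1.67 -0.02  1.31  1.02] t 5.5
```

>>> move_arm(
  steps=[
    {"dx": 0.41, "dy": -4.36, "dz": 0, "spin": 0},
    {"dx": 0.41, "dy": -4.36, "dz": 0, "spin": 0},
    {"dx": 0.41, "dy": -4.36, "dz": 0, "spin": 0},
    {"dx": 0.41, "dy": -4.36, "dz": 0, "spin": 0},
    {"dx": 0.41, "dy": -4.36, "dz": 0, "spin": 0},
    {"dx": 0.41, "dy": -4.36, "dz": 0, "spin": 0},
    {"dx": 0.41, "dy": -4.36, "dz": 0, "spin": 0},
    {"dx": 0.41, "dy": -4.36, "dz": 0, "spin": 0},
    {"dx": 0.41, "dy": -4.36, "dz": 0, "spin": 0},
    {"dx": 0.41, "dy": -4.36, "dz": 0, "spin": 0},
    {"dx": 0.41, "dy": -4.36, "dz": 0, "spin": 0},
    {"dx": 0.41, "dy": -4.36, "dz": 0, "spin": 0},
  ],
)

```text
time: 6.7
ee_pos: [0.4656, -0.2162, 0.4071]
eef_rot: [-0.062, 0.998, -0.0, 0.0]
ft_force: [0.7, 0.1, 0.5]
width: 0.0603
grip_force: 0.0
```

Run:
```python
from h import *
go(.4667,-.2145,.1545,186.9)
c=snap("wrist","w2");print(proj(c,[[.4667,-.2145,.1545]]).round(0).tolist())
```

```text
grasp [ 0.4656 -0.2162  0.2431] psi -172.91 tilt [ 0.001 -0.    -1.   ] | dx dy dz [-0.13  0.16  8.86] spin 0.003 F [0.7 0.1 0.5] w 0.0603 0.0 j7 [-0.27  0.08  0.65  1.78 -0.05  1.3   2.09] t 6.7
[[318.0, 251.0]]
```

View pics/w2.png

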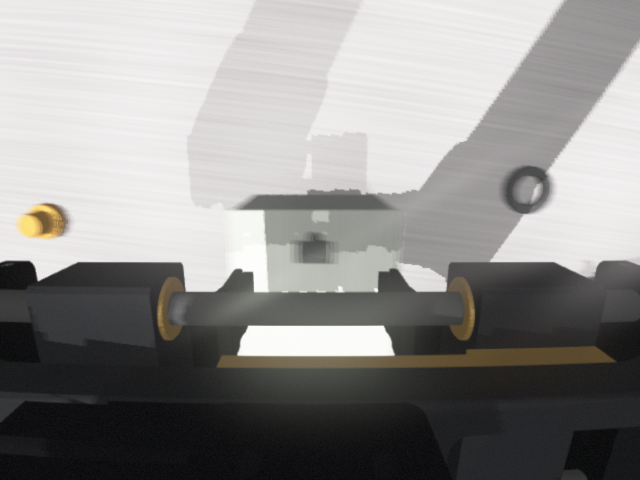

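The bar is at (314,250) against a predicted (318,251), so it is centred between the fingers. I'll descend and pinch.

>>> move_arm(
  steps=[
    {"dx": -0.13, "dy": 0.1, "dz": 3, "spin": 0},
    {"dx": 0, "dy": 0, "dz": 3, "spin": 0},
    {"dx": 0, "dy": 0, "dz": 2.8, "spin": 0},
    {"dx": 0, "dy": 0, "dz": 0, "spin": 0},
    {"dx": 0, "dy": 0, "dz": 0, "spin": 0},
  ],
)

```text
time: 7.25
ee_pos: [0.4672, -0.2134, 0.3196]
eef_rot: [-0.061, 0.998, -0.0, -0.0]
ft_force: [-0.4, 0.1, 0.9]
width: 0.0599
grip_force: 0.0
```

>>> move_arm(
  steps=[
    {"dx": 0, "dy": 0, "dz": 0, "spin": 0},
    {"dx": 0, "dy": 0, "dz": 0, "spin": 0},
    {"dx": 0, "dy": 0, "dz": 0, "spin": 0},
    {"dx": 0, "dy": 0, "dz": 0, "spin": 0},
    {"dx": 0, "dy": 0, "dz": 0, "spin": 0},
    {"dx": 0, "dy": 0, "dz": 0, "spin": 0},
    {"dx": 0, "dy": 0, "dz": 0, "spin": 0},
  ],
  claw=0,
  squeeze=30,
)

```text
time: 7.95
ee_pos: [0.4671, -0.2131, 0.3192]
eef_rot: [-0.06, 0.998, 0.0, -0.0]
ft_force: [-0.6, 0.8, -0.0]
width: 0.0238
grip_force: 30.0
```

Run:
```python
from h import *
go(.4667,-.2145,.1545,186.9)
# arc in case frame from hinge: r, phase
from bench import telemetry
p=telemetry.read_state()["ee_pos"]-[0,0,.164]
R=Ro.from_euler('z',-.121);l=R.apply(p-[.5239,-.2066,0]);v=np.array([l[0]-.08,l[2]-.105]);print("rel hinge",v,"th0",np.arctan2(v[1],-v[0])-np.arctan2(.04,.14),np.hypot(*v))
r=.1456;a0=np.arctan2(v[1],-v[0]);th=np.linspace(a0,a0+1.62,25);q=np.c_[-np.cos(th),np.sin(th)]*r*100
d=np.diff(q,axis=0);print(np.c_[-d[:,0],-d[:,1]].round(2).tolist()) # dx (tool x=-case x), dz
```

```text
grasp [ 0.4671 -0.2131  0.1552] psi -173.1 tilt [-0.  0. -1.] | dx dy dz [ 0.06 -0.14  0.07] spin -0.0 F [-0.6  0.8 -0. ] w 0.0238 30.0 j7 [-0.25  0.17  0.65  1.89 -0.11  1.12  2.13] t 8.0
rel hinge [-0.13717099  0.05023357] th0 0.07274370639138017 0.1460797477345838
[[-0.37, -0.91], [-0.43, -0.88], [-0.49, -0.85], [-0.54, -0.82], [-0.6, -0.78], [-0.65, -0.74], [-0.7, -0.69], [-0.74, -0.64], [-0.78, -0.59], [-0.82, -0.54], [-0.86, -0.48], [-0.89, -0.42], [-0.91, -0.36], [-0.94, -0.3], [-0.95, -0.23], [-0.97, -0.17], [-0.98, -0.1], [-0.98, -0.04], [-0.98, 0.03], [-0.98, 0.09], [-0.97, 0.16], [-0.96, 0.23], [-0.94, 0.29], [-0.92, 0.35]]
```

The opening is 23.8 mm and the hinge radius 146 mm, both as expected. I'll swing it up along the arc.

>>> move_arm(
  steps=[
    {"dx": -0.37, "dy": 0, "dz": -0.91, "spin": 0},
    {"dx": -0.43, "dy": 0, "dz": -0.88, "spin": 0},
    {"dx": -0.49, "dy": 0, "dz": -0.85, "spin": 0},
    {"dx": -0.54, "dy": 0, "dz": -0.82, "spin": 0},
    {"dx": -0.6, "dy": 0, "dz": -0.78, "spin": 0},
    {"dx": -0.65, "dy": 0, "dz": -0.74, "spin": 0},
    {"dx": -0.7, "dy": 0, "dz": -0.69, "spin": 0},
    {"dx": -0.74, "dy": 0, "dz": -0.64, "spin": 0},
  ],
)

```text
time: 8.75
ee_pos: [0.5117, -0.2077, 0.3831]
eef_rot: [-0.06, 0.998, 0.001, -0.001]
ft_force: [-8.2, 2.2, 1.5]
width: 0.0233
grip_force: 30.0
```

>>> move_arm(
  steps=[
    {"dx": -0.78, "dy": 0, "dz": -0.59, "spin": 0},
    {"dx": -0.82, "dy": 0, "dz": -0.54, "spin": 0},
    {"dx": -0.86, "dy": 0, "dz": -0.48, "spin": 0},
    {"dx": -0.89, "dy": 0, "dz": -0.42, "spin": 0},
    {"dx": -0.91, "dy": 0, "dz": -0.36, "spin": 0},
    {"dx": -0.94, "dy": 0, "dz": -0.3, "spin": 0},
    {"dx": -0.95, "dy": 0, "dz": -0.23, "spin": 0},
    {"dx": -0.97, "dy": 0, "dz": -0.17, "spin": 0},
  ],
)

```text
time: 9.55
ee_pos: [0.5833, -0.1988, 0.4156]
eef_rot: [-0.06, 0.998, 0.0, 0.001]
ft_force: [-6.2, 3.7, 9.1]
width: 0.0239
grip_force: 30.0
```

>>> move_arm(
  steps=[
    {"dx": -0.98, "dy": 0, "dz": -0.1, "spin": 0},
    {"dx": -0.98, "dy": 0, "dz": -0.04, "spin": 0},
    {"dx": -0.98, "dy": 0, "dz": 0.03, "spin": 0},
    {"dx": -0.98, "dy": 0, "dz": 0.09, "spin": 0},
    {"dx": -0.97, "dy": 0, "dz": 0.16, "spin": 0},
    {"dx": -0.96, "dy": 0, "dz": 0.23, "spin": 0},
    {"dx": -0.94, "dy": 0, "dz": 0.29, "spin": 0},
    {"dx": -0.92, "dy": 0, "dz": 0.35, "spin": 0},
    {"dx": 0, "dy": 0, "dz": 0, "spin": 0},
    {"dx": 0, "dy": 0, "dz": 0, "spin": 0},
  ],
)

```text
time: 10.55
ee_pos: [0.6612, -0.1887, 0.4063]
eef_rot: [-0.061, 0.998, -0.0, 0.004]
ft_force: [4.7, 1.6, 8.8]
width: 0.0235
grip_force: 30.0
```

Run:
```python
from h import *
go(.4667,-.2145,.1545,186.9)
from bench import telemetry
p=telemetry.read_state()["ee_pos"]-[0,0,.164]
l=Ro.from_euler('z',-.121).apply(p-[.5239,-.2066,0]);v=np.array([l[0]-.08,l[2]-.105]);print(v,l[1],"th",np.arctan2(v[1],-v[0])-np.arctan2(.04,.14),np.hypot(*v))
```

```text
grasp [ 0.6612 -0.1887  0.2423] psi -172.97 tilt [ 0.007 -0.    -1.   ] | dx dy dz [19.62 -0.22  8.78] spin 0.002 F [4.7 1.6 8.8] w 0.0235 30.0 j7 [-0.19  0.52  0.6   1.3  -0.29  1.4   2.09] t 10.6
[0.05842382 0.1373264 ] 0.0011507704438571478 th 1.6947379247532215 0.1492376686131733
```

>>> move_arm(
  steps=[
    {"dx": 0, "dy": 0, "dz": 0, "spin": 0},
    {"dx": 0, "dy": 0, "dz": 0, "spin": 0},
    {"dx": 0, "dy": 0, "dz": 0, "spin": 0},
    {"dx": 0, "dy": 0, "dz": 0, "spin": 0},
    {"dx": 0, "dy": 0, "dz": 0, "spin": 0},
    {"dx": 0, "dy": 0, "dz": -4, "spin": 0},
    {"dx": 0, "dy": 0, "dz": -4, "spin": 0},
    {"dx": 0, "dy": 0, "dz": 0, "spin": 0},
  ],
  claw=6,
)

```text
time: 11.35
ee_pos: [0.6592, -0.1907, 0.4892]
eef_rot: [-0.06, 0.998, -0.001, 0.004]
ft_force: [0.0, -0.9, 0.2]
width: 0.0593
grip_force: 0.0
```

>>> move_arm(
  steps=[
    {"dx": 4, "dy": 0, "dz": 0, "spin": 0},
    {"dx": 4, "dy": 0, "dz": 0, "spin": 0},
    {"dx": 4, "dy": 0, "dz": 0, "spin": 0},
    {"dx": 4, "dy": 0, "dz": 0, "spin": 0},
    {"dx": 4, "dy": 0, "dz": 0, "spin": 0},
    {"dx": 0, "dy": 0, "dz": 0, "spin": 0},
    {"dx": 0, "dy": 0, "dz": 0, "spin": 0},
  ],
  claw=4.5,
)

```text
time: 12.05
ee_pos: [0.46, -0.2141, 0.4835]
eef_rot: [-0.06, 0.998, 0.001, 0.001]
ft_force: [-0.3, 0.0, -0.5]
width: 0.045
grip_force: 0.0
```

Run:
```python
from h import *
R=Ro.from_euler('z',.121);q=R.apply([-.015,0,.085])+[.5239,-.2066,0];print(q)
go(*q,186.9)
c=snap("top","t2");w=snap("wrist","w3")
i=c["img"][210:300,350:425,::-1];i=cv2.resize(i,None,fx=5,fy=5,interpolation=2)
cv2.imwrite("pics/t2w3.png",np.hstack([i[:450],w["img"][30:480,160:560,::-1]][:2]))
P=R.apply([[-.031,0,.097],[.001,0,.097]])+[.5239,-.2066,0]
print((proj(c,P)-[350,210])*5, proj(w,P)-[160-375,30])
```

```text
[ 0.50900967 -0.20841057  0.085     ]
grasp [ 0.46   -0.2141  0.3195] psi -173.13 tilt [ 0.002  0.001 -1.   ] | dx dy dz [-4.940e+00 -2.000e-02  2.345e+01] spin -0.001 F [-0.3  0.  -0.5] w 0.045 0.0 j7 [-0.3   0.02  0.66  1.67 -0.01  1.46  2.05] t 12.1
[[187.76262015 308.32212522]
 [181.76335507 251.66591562]] [[529.48329231 214.97563898]
 [529.50470888 243.64472575]]
```

View pics/t2w3.png

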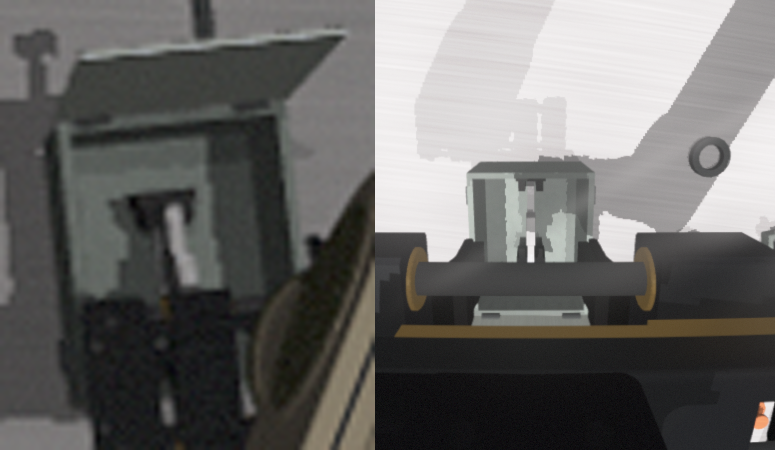

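The flap stands open, and the plate's tab is seen end-on at column ~530 against a predicted 529.5. I'll go over it and down to the tab.

>>> move_arm(
  steps=[
    {"dx": -2.47, "dy": 0, "dz": 0, "spin": 0},
    {"dx": -2.47, "dy": 0, "dz": 0, "spin": 0},
    {"dx": 0, "dy": 0, "dz": 4, "spin": 0},
    {"dx": 0, "dy": 0, "dz": 4, "spin": 0},
    {"dx": 0, "dy": 0, "dz": 4, "spin": 0},
    {"dx": 0, "dy": 0, "dz": 0, "spin": 0},
    {"dx": 0, "dy": 0, "dz": 0, "spin": 0},
  ],
)

```text
time: 12.85
ee_pos: [0.5104, -0.2079, 0.3635]
eef_rot: [-0.06, 0.998, -0.0, -0.001]
ft_force: [0.1, -0.2, 0.6]
width: 0.045
grip_force: 0.0
```

Run:
```python
from h import *
go(.5090,-.2084,.087,186.9)
```

```text
grasp [ 0.5104 -0.2079  0.1995] psi -173.09 tilt [-0.001 -0.001 -1.   ] | dx dy dz [ 0.15 -0.04 11.25] spin 0.0 F [ 0.1 -0.2  0.6] w 0.045 0.0 j7 [-0.27  0.22  0.66  1.75 -0.14  1.23  2.12] t 12.8
```

>>> move_arm(
  steps=[
    {"dx": 0.15, "dy": 0, "dz": 2.25, "spin": 0},
    {"dx": 0, "dy": 0, "dz": 2.25, "spin": 0},
    {"dx": 0, "dy": 0, "dz": 2.25, "spin": 0},
    {"dx": 0, "dy": 0, "dz": 2.25, "spin": 0},
    {"dx": 0, "dy": 0, "dz": 2.25, "spin": 0},
    {"dx": 0, "dy": 0, "dz": 0, "spin": 0},
    {"dx": 0, "dy": 0, "dz": 0, "spin": 0},
  ],
)

```text
time: 13.55
ee_pos: [0.5093, -0.2085, 0.2526]
eef_rot: [-0.06, 0.998, -0.0, 0.001]
ft_force: [0.6, -0.4, 1.3]
width: 0.0452
grip_force: 0.0
```

>>> move_arm(
  steps=[
    {"dx": 0, "dy": 0, "dz": 0, "spin": 0},
    {"dx": 0, "dy": 0, "dz": 0, "spin": 0},
    {"dx": 0, "dy": 0, "dz": 0, "spin": 0},
    {"dx": 0, "dy": 0, "dz": 0, "spin": 0},
    {"dx": 0, "dy": 0, "dz": 0, "spin": 0},
    {"dx": 0, "dy": 0, "dz": 0, "spin": 0},
    {"dx": 0, "dy": 0, "dz": 0, "spin": 0},
    {"dx": 0, "dy": 0, "dz": 0, "spin": 0},
  ],
  claw=0,
  squeeze=25,
)

```text
time: 14.35
ee_pos: [0.5082, -0.2082, 0.2507]
eef_rot: [-0.06, 0.998, 0.0, 0.0]
ft_force: [-0.6, 0.7, 2.5]
width: 0.0099
grip_force: 25.0
```

The opening is 9.9 mm, which is the tab. I'll draw it straight up.

>>> move_arm(
  steps=[
    {"dx": 0, "dy": 0, "dz": -0.8, "spin": 0},
    {"dx": 0, "dy": 0, "dz": -1.2, "spin": 0},
    {"dx": 0, "dy": 0, "dz": -1.5, "spin": 0},
    {"dx": 0, "dy": 0, "dz": -1.5, "spin": 0},
    {"dx": 0, "dy": 0, "dz": -1.5, "spin": 0},
    {"dx": 0, "dy": 0, "dz": -1.5, "spin": 0},
    {"dx": 0, "dy": 0, "dz": -1.5, "spin": 0},
    {"dx": 0, "dy": 0, "dz": -1.5, "spin": 0},
    {"dx": 0, "dy": 0, "dz": -1.5, "spin": 0},
    {"dx": 0, "dy": 0, "dz": -1.5, "spin": 0},
    {"dx": 0, "dy": 0, "dz": -1.5, "spin": 0},
    {"dx": 0, "dy": 0, "dz": -1, "spin": 0},
  ],
)

```text
time: 15.55
ee_pos: [0.5082, -0.2084, 0.4172]
eef_rot: [-0.06, 0.998, -0.0, 0.001]
ft_force: [0.8, 0.0, -1.0]
width: 0.0102
grip_force: 25.0
```

>>> move_arm(
  steps=[
    {"dx": 0, "dy": 0, "dz": -2, "spin": 0},
    {"dx": 0, "dy": 0, "dz": 0, "spin": 0},
    {"dx": 0, "dy": 0, "dz": 0, "spin": 0},
    {"dx": 0, "dy": 0, "dz": 0, "spin": 0},
    {"dx": 0, "dy": 0, "dz": 0, "spin": 0},
  ],
)

```text
time: 16.05
ee_pos: [0.5081, -0.2081, 0.4347]
eef_rot: [-0.06, 0.998, 0.0, -0.001]
ft_force: [-0.0, 0.2, -0.9]
width: 0.0099
grip_force: 25.0
```

Run:
```python
from h import *
q=Ro.from_euler('z',.3282).apply([.017,-.040,0])+[.515,.2408,0];print(q)
go(q[0],q[1],.26,186.9)
c=snap("scene","s3");g=np.array([.508,-.208,.245])
i=c["img"][150:300,190:450,::-1];cv2.imwrite("pics/s3c.png",cv2.resize(i,None,fx=3,fy=3,interpolation=2))
```

```text
[0.54398619 0.20841481 0.        ]
grasp [ 0.5081 -0.2081  0.2707] psi -173.11 tilt [-0.001  0.    -1.   ] | dx dy dz [-8.57 40.92  1.07] spin -0.0 F [-0.   0.2 -0.9] w 0.0099 25.0 j7 [-0.29  0.16  0.67  1.65 -0.1   1.37  2.09] t 16.1
```

View pics/s3c.png

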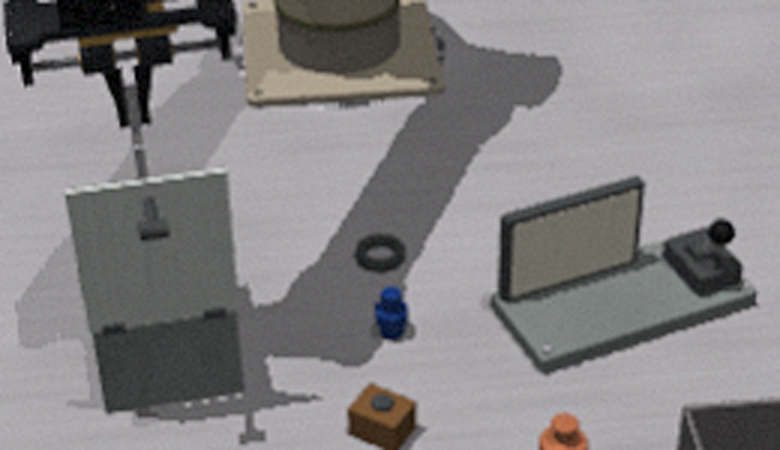

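The plate hangs upright in the fingers at about (138,160). The flap is open and the toggle is over at (720,232). I'll carry the plate to the lamp.

>>> move_arm(
  steps=[
    {"dx": 0, "dy": 2, "dz": 0, "spin": 0},
    {"dx": 0, "dy": 3.5, "dz": 0, "spin": 0},
    {"dx": 0, "dy": 4, "dz": 0, "spin": 0},
    {"dx": 0, "dy": 4, "dz": 0, "spin": 0},
    {"dx": 0, "dy": 4, "dz": 0, "spin": 0},
    {"dx": -1, "dy": 4, "dz": 0, "spin": 0},
    {"dx": -1.5, "dy": 4, "dz": 0, "spin": 0},
    {"dx": -1.5, "dy": 4, "dz": 0, "spin": 0},
    {"dx": -1.5, "dy": 4, "dz": 0, "spin": 0},
    {"dx": -1.5, "dy": 4, "dz": 0, "spin": 0},
    {"dx": -1.5, "dy": 2.4, "dz": 0, "spin": 0},
    {"dx": 0, "dy": 1, "dz": 0, "spin": 0},
  ],
)

```text
time: 17.3
ee_pos: [0.5438, 0.2113, 0.4343]
eef_rot: [-0.062, 0.998, -0.0, -0.001]
ft_force: [-0.2, 0.1, -1.9]
width: 0.0098
grip_force: 25.0
```

>>> move_arm(
  steps=[
    {"dx": 0, "dy": 0, "dz": 0, "spin": 0.1},
    {"dx": 0, "dy": 0, "dz": 0, "spin": 0.14},
    {"dx": 0, "dy": 0, "dz": 0, "spin": 0.14},
    {"dx": 0, "dy": 0, "dz": 0, "spin": 0.14},
    {"dx": 0, "dy": 0, "dz": 0, "spin": 0.14},
    {"dx": 0, "dy": 0, "dz": 0, "spin": 0.14},
    {"dx": 0, "dy": 0, "dz": 0, "spin": 0.14},
    {"dx": 0, "dy": 0, "dz": 0, "spin": 0.14},
    {"dx": 0, "dy": 0, "dz": 0, "spin": 0.14},
    {"dx": 0, "dy": 0, "dz": 0, "spin": 0.14},
    {"dx": 0, "dy": 0, "dz": 0, "spin": 0},
    {"dx": 0, "dy": 0, "dz": 0, "spin": 0},
  ],
)

```text
time: 18.5
ee_pos: [0.5434, 0.2075, 0.4355]
eef_rot: [0.579, 0.815, -0.0, -0.0]
ft_force: [-0.6, -0.3, -1.3]
width: 0.0097
grip_force: 25.0
```

Run:
```python
from h import *
# grasp is ~0.0805 above plate's lower edge -> centre 0.048 below; aim centre 0.075
go(.5440,.2084,.123,108.8)
```

```text
grasp [0.5434 0.2075 0.2715] psi 109.17 tilt [-0. -0. -1.] | dx dy dz [ 0.07  0.08 14.85] spin 0.006 F [-0.6 -0.3 -1.3] w 0.0097 25.0 j7 [-0.84  0.23  0.48  1.56 -0.11  1.38 -0.02] t 18.5
```

>>> move_arm(
  steps=[
    {"dx": 0.07, "dy": 0.08, "dz": 1.5, "spin": 0},
    {"dx": 0, "dy": 0, "dz": 1.8, "spin": 0},
    {"dx": 0, "dy": 0, "dz": 1.8, "spin": 0},
    {"dx": 0, "dy": 0, "dz": 1.8, "spin": 0},
    {"dx": 0, "dy": 0, "dz": 1.8, "spin": 0},
    {"dx": 0, "dy": 0, "dz": 1.8, "spin": 0},
    {"dx": 0, "dy": 0, "dz": 1.8, "spin": 0},
    {"dx": 0, "dy": 0, "dz": 1.5, "spin": 0},
    {"dx": 0, "dy": 0, "dz": 1, "spin": 0},
    {"dx": 0, "dy": 0, "dz": 0, "spin": 0},
    {"dx": 0, "dy": 0, "dz": 0, "spin": 0},
    {"dx": 0, "dy": 0, "dz": 0, "spin": 0},
  ],
)

```text
time: 19.7
ee_pos: [0.5444, 0.209, 0.2885]
eef_rot: [0.581, 0.814, 0.001, 0.0]
ft_force: [0.8, -1.0, -2.0]
width: 0.0095
grip_force: 25.0
```

Run:
```python
from h import *
go(.5440,.2084,.123,108.8)
c=snap("scene","s4");T=snap("top","t4")
i=c["img"][180:280,340:460,::-1];j=T["img"][220:300,180:290,::-1]
f=lambda i:cv2.resize(i,(390,int(390*i.shape[0]/i.shape[1])),interpolation=2)
a,b=f(i),f(j);h=min(len(a),len(b));cv2.imwrite("pics/s4c.png",np.hstack([a[:h],b[:h]]))
R=Ro.from_euler('z',.3282);P=R.apply([[.017,y-.04,z] for y,z in((-.045,.0425),(.045,.0425),(.045,.1075),(-.045,.1075))])+[.515,.2408,0]
print(((proj(c,P)-[340,180])*390/120).round(0).tolist())
```

```text
grasp [0.5444 0.209  0.1245] psi 108.98 tilt [ 0.001  0.001 -1.   ] | dx dy dz [-0.05 -0.06  0.15] spin 0.003 F [ 0.8 -1.  -2. ] w 0.0095 25.0 j7 [-0.82  0.35  0.45  1.74 -0.17  1.09  0.02] t 19.7
[[113.0, 237.0], [202.0, 209.0], [208.0, 151.0], [116.0, 178.0]]
```

View pics/s4c.png

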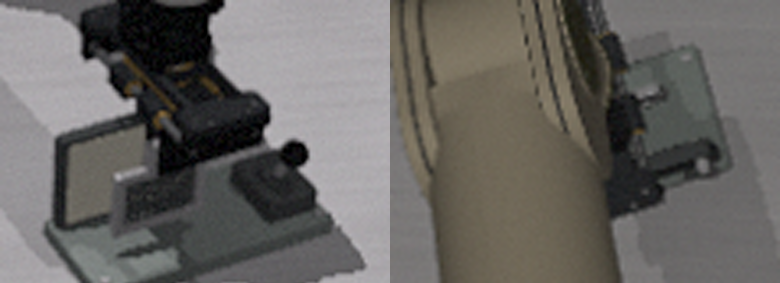

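The plate's corners are at about (111,236), (195,205) and (114,180), against predicted (113,237), (202,209) and (116,178). It is upright, square and clear of the lamp, and the toggle is still over. I'll hand it in.

```bash
python3 -c "
from bench import job;print(job.close_job())"
```

```text
the job is handed in; nothing more can be done
None
```

I handed the job in at about 20 s: toggle pushed to its stop, flap left standing open at about 1.69 rad, and the plate held upright and square about 5 cm in front of the panel's middle; the hand-in call returned no verdict.

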